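# Load the dust case and slide its hatch home

## Robot

A 6-joint arm with a two-finger parallel gripper is mounted at the origin on a cart in front of the work surface, level with it; the furniture and walls round the work are solid. World frame = base frame: x ahead of the robot, y to its left, z up, the work surface at z = 0. Lengths are in mm, angles in degrees, forces in N, time in s.
With the tool pointing down it reaches from about 400 to 825 mm from the base axis. Payload 7 kg.
Tool frame: the origin (TCP) lies at the very end of the fingers, on their centre line; the grasp point (between the pads) lies 19 mm behind it; z points along the fingers, x is the direction in which the jaws open and shut, and the axes are right-handed (so a half turn about z gives the same grasp; the last joint's range is limited). The gripper opens to 88 mm and grips with 3 to 60 N. Pads are 19 mm wide; open, the fingers measure 130 mm over their backs; the gripper's body (78 mm by 193 mm) begins 47 mm behind the grasp point.
Start: joints at [88.127, 20.546, 0.682, 0, -70.136, -16.507], TCP at [212.853, 640.538, 226.561] pointing down, gripper open.
Joint ranges: [-176.03, 176.03], [-82.01, 121.73], [-58.28, 71.71], [-173.87, 95.51], [-174.79, -0.11], [-173.66, 173.66]. Speed limits (degrees/s): [136.94, 136.94, 172.46, 180, 180, 180].

## Interface

Orientations are given as [roll, pitch, yaw] about the fixed x, y, z axes, in that order (R = Rz(yaw) Ry(pitch) Rx(roll)).
In Python, from rig import arm, eyes, close_job gives the robot as it stands.
- The arm moves only by the shell command python3 -m handwheel 'ROWS' [OPENING] [FORCE]. ROWS is JSON, one flat list of numbers, 4 for each row, row after row: the shift along the tool's x, y, z in m, then the turn about the tool's z in degrees. A call has 1 to 5 rows; each row is the pose to reach, as a shift and turn from the pose commanded when the call began, along the tool's axes at that moment; what a row does not reach only later rows make up. A row lasts 1/10 s, in which the tool goes at most 50 mm and 8.59 degrees, less where a joint would pass 70% of its speed; a pose out of reach is approached as far as the arm can. A call with a gripper value outside its range is refused whole. OPENING is the finger opening in m, from 0 to 0.0876, set as the call begins (- or left out, the last holds). The fingers move at their own pace and stop on an object; FORCE is the grip in N (left out, the last holds). Time passes only in rows, so rows that repeat a pose let the fingers close. It gives the time, the measured TCP pose, the force and the opening at its end, in the units of the state.
- arm.get_state(): the state, without advancing time (a new reading comes with each control period).
- eyes.camera(name): name is "scene" or "side" or "wrist"; returns (picture, depth): 384x512x3 uint8, red, green, blue; 384x512 float32, mm along the optical axis (not along the pixel's ray), 0 where there is no reading.
- eyes.get_calibration(name): a dict with "fx", "fy", "cx", "cy" (pixels), "dist_coeffs" ([k1, k2, p1, p2, k3] as OpenCV has them; the pictures are not rectified), "R" (3x3) and "t" (3): a world point X has camera coordinates R X + t. Camera axes: x right, y down, z forward; pixel columns grow to the right and rows downward; lengths in mm; the calibration is good to about 2 mm. A picture is of the moment at which its call begins: read the wrist's pose just before it. get_calibration takes no time and is no camera call; for the wrist camera it gives the pose at the moment of the call.
- close_job(): hands the job in, once; it reports no verdict.
The state is a dict: "t": time; "joint_pos": joint angles; "joint_vel": joint speeds; "joint_torque": joint torques, N m; "position": TCP position; "orientation": TCP orientation; "wrist_force": force on the tool from outside, world axes, zero at the start; "wrist_torque": the same for the moment, N m; "finger_gap": opening from 0.0 (shut) to 1.0 (fully open).
Only numpy, scipy, OpenCV 4.12 (cv2) and the standard library are available. Lean on these libraries where they do the work, as an engineer would, in place of code of your own. Each camera call takes 0.05 s, during which the arm holds its last target.

## Task

Lay the green wax ring in the open compartment of the wooden dust case, then push the sliding hatch along its track over it until it runs under the end lip and seats. Press it against the hidden rubber buffer with a light steady push (about 10 newtons) for about a second, never forcing it, then let go with the hatch fully home, leaving the other things on the bench where they are.

Things in the scene. Friction and masses are not known exactly. Their poses are not given: they have to be found in the camera images.
- case: Low wooden case fixed to the bench, 128 mm (x) by 290 mm (y from -130 to +160), 57.5 mm tall. Origin on its underside at bench height, midway across; z up. Its +y half holds the open compartment (x -46 to +46, y +12 to +108), its -y half is a closed deck 44 mm high. The hatch slides along the case's y; +y closes. Side lips over the track, tops 57.5 mm high, are clear for |x| < 48 mm.
- compartment (a point): Middle of the compartment's floor, 60 mm along +y from the case's origin and 6 mm above the bench; axes as the case's. The compartment is 92 mm (x) by 96 mm (y); the open hatch may cover up to 33 mm of its -y end.
- end_lip (a point): Middle of the inner edge of the metal lip at the case's +y end, 110 mm from the case's origin, 57.5 mm high (underside 53.5 mm). The hatch runs in under it; the rubber buffer sits hidden in the rebate beneath.
- hatch: Loose flat wooden sliding hatch, 108 (x) x 125 (y, along the track, from -70 to +55) x 8 mm, about 0.25 kg, held in the track with 1.5 mm play, underside 44 mm above the bench. Origin on its underside below the pull bar; axes as the case's. Starts 70 to 118 mm short of closed; slides with 1 to 3 N of friction and stays where left. A pull bar 50 (x) x 12 (y) mm stands across it at y = 0, 24 mm over its upper face.
- hatch_bar (a point): Middle of the hatch's pull bar, 14 mm above the hatch's upper face (22 mm over its underside); axes as the hatch's. It may be pushed on its -y face (6 mm behind this point) or pinched over its 12 mm thickness.
- hatch_edge (a point): Middle of the hatch's leading (+y) edge, 55 mm ahead of its origin, at half thickness.
- stop: Stop in the rebate under the end lip, hidden from above; origin at the lip's inner edge at track height (44 mm), axes as the case's. A stiff rubber buffer (60 mm wide) at a depth that differs from case to case and that no reading gives: face 5 to 23 mm beyond the origin, +y. A soft nub (under 0.5 N) stands 3 mm proud of it. The hatch must press here with 4 to 15 N for half a second, never over 15 N, and end still touching the nub.
- wax_ring: Green wax ring blank lying flat on the bench, 30 mm outside diameter, 10 mm high, 12 g or so; origin at the centre of its underside. Grasp it across its outside.
- wax_block: Bystander: green wax block, 50 x 90 x 24 mm, lying on the bench; origin at the centre of its underside, long side along its y.
- eraser: Bystander: small eraser, 23 x 52 x 12 mm, lying on the bench; origin at the centre of its underside, long side along its y.
- chisel: Bystander: small chisel with red handle, 15 x 136 x 15 mm, lying beyond the case; origin at the centre of its underside, long side along its y.
Things that resemble listed ones, but are neither listed nor needed, are in the scene too. What is shaped like the wax_ring but pink is not meant.

How it is judged (in metres and radians):
On the way, in this order (a step that is already met when the one before it is completed fails the run):
1. the wax ring lies at rest in the compartment, released (x of wax_ring in the frame of case between -0.046 and 0.046 m and y of wax_ring in the frame of case between 0.012 and 0.108 m and z of wax_ring in the frame of case below 0.025 m and contact force between the fingers and wax_ring below 0.1 N and linear speed of wax_ring below 0.03 m/s), for 0.2 s.
2. the hatch is pressed against the stop with more than 4 N for half a second (x of wax_ring in the frame of case between -0.046 and 0.046 m and y of wax_ring in the frame of case between 0.012 and 0.108 m and z of wax_ring in the frame of case below 0.025 m and contact force between hatch and stop above 4 N), for 0.5 s.
At the end, for the whole second after the job is handed in: The wax ring lies at rest on the compartment's floor inside the case; the hatch lies in its track, at rest, its leading edge under the end lip and still touching the stop's soft nub, that is within about 3 mm of the buffer (x of wax_ring in the frame of case between -0.046 and 0.046 m and y of wax_ring in the frame of case between 0.012 and 0.108 m and z of wax_ring in the frame of case below 0.025 m and y of hatch_edge in the frame of stop above 0.002 m and contact force between hatch and stop above 0.05 N and z of hatch in the frame of case between 0.041 and 0.047 m and linear speed of each of hatch, wax_ring below 0.01 m/s).
It fails at once if the hatch is forced against the stop with more than 15 N (contact force between hatch and stop above 15 N).
It fails at once if the wax block is moved by more than 15 mm (distance of wax_block from where it was at the start of the episode above 0.015 m).
It fails at once if the eraser is moved by more than 15 mm (distance of eraser from where it was at the start of the episode above 0.015 m).
It fails at once if the chisel is moved by more than 15 mm (distance of chisel from where it was at the start of the episode above 0.015 m).
It also fails if it takes over 72 s, if anything falls off the work surface, if the arm or the gripper's body presses on something with over 40 N, if the wrist force passes 120 N, or if a joint passes its speed limit or range.

## Working session

There is one attempt and no reset: what is moved stays moved. The work goes in short steps, Python scripts to look and compute and a shell command to move; the robot and the scene stay as the last step left them, time stands still between calls to the robot, and variables do not carry over. Pictures are saved under pics/ and viewed, and the job is handed in when it is done.

```bash
ls; mkdir -p pics; python3 - <<'E'
from rig import arm, eyes
import cv2, json
print(arm.get_state())
for n in ["scene","side","wrist"]:
    p,d=eyes.camera(n); cv2.imwrite(f"pics/{n}0.png",p[:,:,::-1]); 
    import numpy as np
    np.save(f"pics/{n}0.npy",d)
    c=eyes.get_calibration(n); print(n,c)
E
```

```text
pics
{'t': 0.0, 'joint_pos': array([ 8.81276280e+01,  2.05910077e+01,  6.32604319e-01, -2.03258183e-02,
       -7.01360175e+01, -1.65084476e+01]), 'joint_vel': array([-0.04736102, -0.04527617, -0.00633869,  0.0325881 ,  0.08959919,
       -0.01336264]), 'joint_torque': array([-1.12643229e-03, -5.82722211e+01,  2.93062431e+01,  6.99694186e+00,
        7.00664241e-03, -1.47305182e-04]), 'position': array([212.70097159, 640.08195696, 225.61798753]), 'orientation': array([-1.79991487e+02, -9.59585901e-02, -1.08387749e+02]), 'wrist_force': array([ 0.82865353, -0.22796331,  0.01050086]), 'wrist_torque': array([-0.00670562,  0.03182249, -0.02532238]), 'finger_gap': 1.001950636982714}
scene {'fx': 353.53786980761095, 'fy': 353.53786980761095, 'cx': 256.55016197252684, 'cy': 188.67562447166964, 'dist_coeffs': array([-0.00263656,  0.        ,  0.        ,  0.        ,  0.        ]), 'R': array([[ 0.66439352, -0.74727611, -0.01263616],
       [-0.51705439, -0.44736677, -0.72973813],
       [ 0.53966287,  0.49136686, -0.68360997]]), 't': array([-403.96559128,  337.56419817,  589.07545878])}
side {'fx': 360.34090411177056, 'fy': 360.34090411177056, 'cx': 253.40437775100145, 'cy': 194.49340564398116, 'dist_coeffs': array([-0.09949082,  0.        ,  0.        ,  0.        ,  0.        ]), 'R': array([[ 0.91163002, -0.41089503,  0.00979675],
       [-0.14091837, -0.33486109, -0.93167058],
       [ 0.38609936,  0.84795832, -0.36317208]]), 't': array([-564.19982105,  162.20311407,  785.62046541])}
wrist {'fx': 280.79411861659173, 'fy': 280.79411861659173, 'cx': 256.38335381580947, 'cy': 193.510121939778, 'dist_coeffs': array([-0.01920972,  0.        ,  0.        ,  0.        ,  0.        ]), 'R': array([[-0.31443997, -0.94927545,  0.00190487],
       [-0.91276235,  0.30289528,  0.27407906],
       [-0.2607535 ,  0.08444272, -0.96170528]]), 't': array([673.74074682, -33.5669027 , 391.31759612])}
```

View pics/scene0.png

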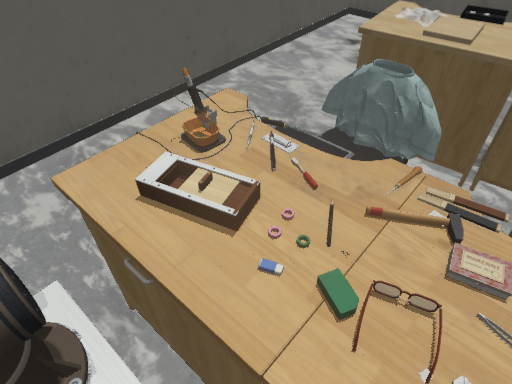

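View pics/side0.png

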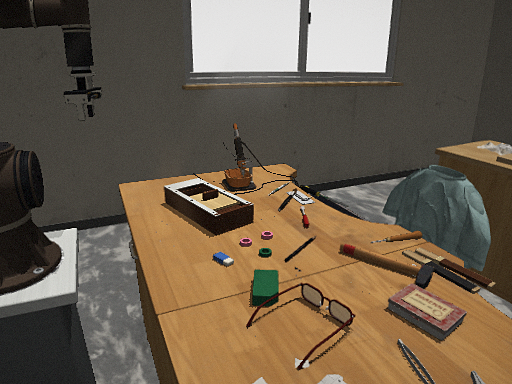

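View pics/wrist0.png

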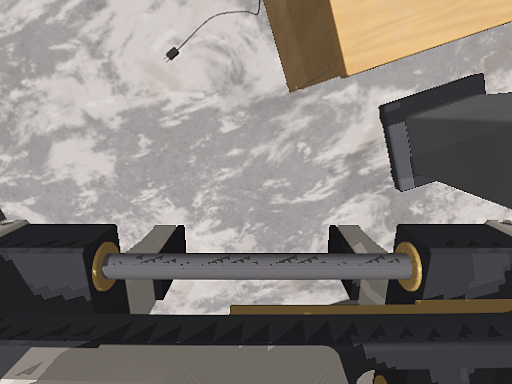

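The scene view shows the case at (198,188), the hatch bar at (205,181), the green ring at (303,240), pink rings at (288,214) and (275,232), the eraser at (270,267), the wax block at (338,293) and the red chisel at (304,172). The wrist view shows only the floor. Next I'll measure and zoom in.

```bash
cat > h.py <<'E'
import numpy as np, cv2
from rig import arm, eyes
def und(c,uv):
    K=np.array([[c['fx'],0,c['cx']],[0,c['fy'],c['cy']],[0,0,1]])
    return cv2.undistortPoints(np.array(uv,float).reshape(-1,1,2),K,np.array(c['dist_coeffs'])).reshape(-1,2)
def plane(c,uv,z):
    n=und(c,uv); R=np.array(c['R']);t=np.array(c['t']); o=-R.T@t
    d=np.c_[n,np.ones(len(n))]@R
    return o+d*((z-o[2])/d[:,2])[:,None]
def proj(c,X):
    K=np.array([[c['fx'],0,c['cx']],[0,c['fy'],c['cy']],[0,0,1]])
    return cv2.projectPoints(np.array(X,float).reshape(-1,1,3),cv2.Rodrigues(np.array(c['R']))[0],np.array(c['t'],float),K,np.array(c['dist_coeffs']))[0].reshape(-1,2)
def blobs(img,lo,hi,amin=30):
    h=cv2.cvtColor(img,cv2.COLOR_RGB2HSV); m=cv2.inRange(h,lo,hi)
    n,l,s,ce=cv2.connectedComponentsWithStats(m)
    return [(s[i],ce[i],l==i) for i in range(1,n) if s[i][4]>=amin]
E
python3 - <<'E'
from h import *
p=cv2.imread('pics/scene0.png');s=cv2.imread('pics/side0.png')
cv2.imwrite('pics/z1.png',cv2.resize(p[145:235,125:275],None,fx=5,fy=5,interpolation=cv2.INTER_CUBIC))
cv2.imwrite('pics/z2.png',cv2.resize(p[200:260,255:335],None,fx=6,fy=6,interpolation=cv2.INTER_CUBIC))
for n,im in (('scene',p),('side',s)):
    c=eyes.get_calibration(n)
    for st,ce,m in blobs(im[:,:,::-1].copy(),(35,80,30),(90,255,255)):
        print(n,st,ce,plane(c,[ce],8))
E
```

```text
scene [319 269  40  45 967] [339.34643226 291.01240951] [[ 511.44644107 -308.04389706    8.        ]]
side [259 248  13   9  60] [264.83333333 251.11666667] [[ 568.41904118 -177.68669641    8.        ]]
side [252 270  27  36 736] [264.4375     284.88722826] [[ 508.5816594  -298.96428962    8.        ]]
```

View pics/z1.png

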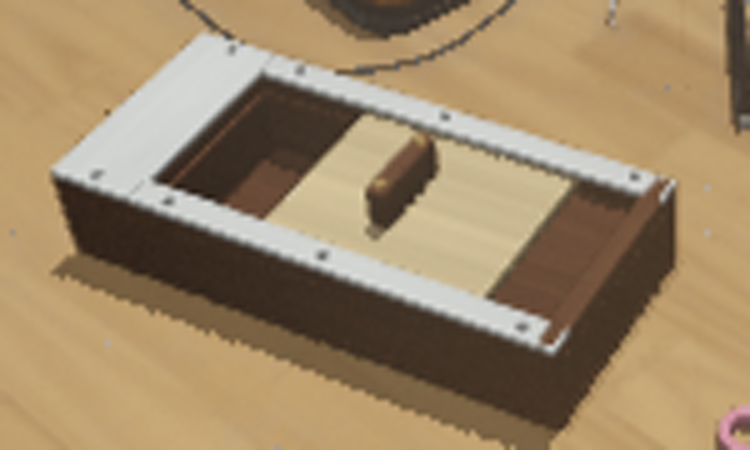

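View pics/z2.png

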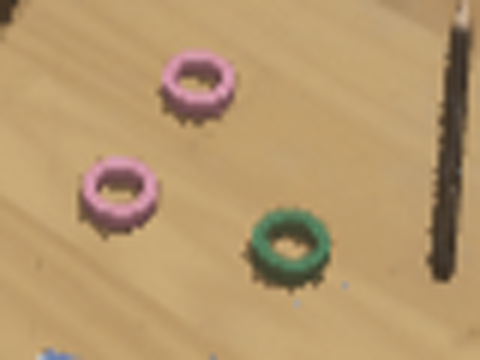

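```bash
python3 - <<'E'
from h import *
c=eyes.get_calibration('scene')
z=lambda l:np.array(l)/5+[125-.4,145-.4]
Q=plane(c,z([(205,33),(52,173),(553,352),(676,183)]),57.5)
print('corners +y right? ',Q.round(1)); 
print([np.linalg.norm(Q[i]-Q[(i+1)%4]).round(1) for i in range(4)])
ey=(Q[0]+Q[1]-Q[2]-Q[3])/2; print('yaw', np.degrees(np.arctan2(-ey[0],ey[1])))
ctr=Q.mean(0); u=ey/np.linalg.norm(ey); print('ctr',ctr,'origin',ctr-15*u)
# hatch edges z=52: lead edge, trail edge
H=plane(c,z([(360,113),(262,218),(577,182),(488,297)]),52); print('hatch',((H-(ctr-15*u))@u).round(1))
B=plane(c,z([(373,187),(430,135)]),76);print('bar top back', B, ((B-(ctr-15*u))@u).round(1))
p=cv2.imread('pics/scene0.png')
for st,ce,m in blobs(p[:,:,::-1].copy(),(55,70,20),(90,255,255),20): print(st,ce,plane(c,[ce],7))
for n,uv in dict(chisel=(304,172),eraser=(270,267),pA=(288,214),pB=(275,232)).items(): print(n,plane(c,[uv],7).round())
E
```

```text
corners +y right?  [[536.9 270.7  57.5]
 [414.  235.6  57.5]
 [491.8 -40.   57.5]
 [613.5  -6.9  57.5]]
[np.float64(127.9), np.float64(286.4), np.float64(126.2), np.float64(287.9)]
yaw 15.598629946584994
ctr [514.04923132 114.84780226  57.5       ] origin [518.08268316 100.4002673   57.5       ]
hatch [ 47.8  47.  -81.  -81.2]
bar top back [[500.63285652  87.86902738  76.        ]
 [545.03799661  95.46237708  76.        ]] [ -7.4 -12. ]
[297 236  13   9  41] [303.09756098 240.02439024] [[ 569.3881346  -176.30243134    7.        ]]
[319 269  40  45 987] [339.50759878 290.78622087] [[ 512.70296419 -307.80636181    7.        ]]
chisel [[764. -37.   7.]]
eraser [[ 464. -166.    7.]]
pA [[ 610. -101.    7.]]
pB [[ 546. -113.    7.]]
```

The end lip is at the upper-left end, so the case's +y points that way, with a yaw of about 15.6°. Things that could be taken for the ring are the green ring (303,240) and the pink ones at (288,214) and (275,232). The crop confirms the green one, at about (569,-177). Next is a move to hover above it.

```bash
cat >> h.py <<'E'
def togo(target,yaw=None,base=None):
    s=arm.get_state(); P=np.array(s['position']); y=np.radians(s['orientation'][2])
    ex=np.array([np.cos(y),np.sin(y),0]); ey=np.array([np.sin(y),-np.cos(y),0]); ez=np.array([0,0,-1])
    d=np.array(target,float)-P
    turn=None if yaw is None else -((yaw-np.degrees(y)+180)%360-180)
    print('t',round(s['t'],2),'pos',P.round(1),'ori',np.round(s['orientation'],2),'F',s['wrist_force'].round(2),'gap',round(s['finger_gap'],3))
    print('shift mm',(np.array([ex,ey,ez])@d).round(1),'dist',np.linalg.norm(d).round(1),'turn',turn)
E
python3 -c "
from h import *
togo((569,-177,150),-164.4)"
```

```text
t 0.15 pos [212.8 640.2 225.8] ori [-1.7999e+02 -7.0000e-02 -1.0839e+02] F [ 1.37 -0.14 -0.65] gap 1.001
shift mm [ 663.1 -595.8   75.8] dist 894.7 turn 56.014835450940254
```

```bash
python3 -m handwheel '[0.0355,-0.032,0,0, 0.071,-0.064,0,0, 0.1065,-0.096,0,0, 0.142,-0.128,0,0, 0.1775,-0.16,0,0]' 0.055
python3 -m handwheel '[0.0355,-0.032,0,0, 0.071,-0.064,0,0, 0.1065,-0.096,0,0, 0.142,-0.128,0,0, 0.1775,-0.16,0,0]'
python3 -m handwheel '[0.0355,-0.032,0,8, 0.071,-0.064,0,16, 0.1065,-0.096,0,24, 0.142,-0.128,0,32, 0.1775,-0.16,0,40]'
python3 -c "
from h import *
togo((569,-177,150),-164.4)"
```

```text
t: 0.65
position: [309.1, 419.7, 226.4]
orientation: [180.0, -0.0, -108.4]
wrist_force: [1.7, -0.2, 0.7]
finger_gap: 0.648
t: 1.15
position: [404.8, 200.9, 226.8]
orientation: [-180.0, 0.0, -108.3]
wrist_force: [0.8, -0.7, 0.1]
finger_gap: 0.629
t: 1.65
position: [500.8, -18.1, 226.7]
orientation: [-180.0, 0.0, -148.7]
wrist_force: [1.6, 0.8, 0.1]
finger_gap: 0.626
t 1.65 pos [500.8 -18.1 226.7] ori [-1.800e+02  3.000e-02 -1.487e+02] F [1.6  0.83 0.08] gap 0.626
shift mm [  24.3 -171.2   76.7] dist 189.1 turn 15.697449786566494
```

```bash
python3 -m handwheel '[0.006,-0.043,0.015,5, 0.012,-0.086,0.03,10, 0.018,-0.128,0.05,15.5, 0.024,-0.171,0.07,15.5, 0.024,-0.171,0.077,15.7]'
python3 - <<'E'
from h import *
c=eyes.get_calibration('wrist'); p,d=eyes.camera('wrist'); cv2.imwrite('pics/w1.png',p[:,:,::-1])
togo((569,-177,150),-164.4)
print(proj(c,[[569,-177,8]]))
for st,ce,m in blobs(p,(50,70,20),(90,255,255),40): print(st,ce,plane(c,[ce],8), d[int(ce[1]),int(ce[0])])
E
```

```text
t: 2.15
position: [569.5, -178.2, 146.2]
orientation: [180.0, -0.2, -164.3]
wrist_force: [-1.2, 0.5, -0.0]
finger_gap: 0.628
t 2.2 pos [ 568.4 -176.5  145.8] ori [ 179.9    -0.29 -164.33] F [-0.71  0.82 -1.37] gap 0.623
shift mm [-0.5 -0.7 -4.2] dist 4.2 turn 0.07046109652696941
[[255.96075706 185.73174687]]
[ 304   30  107   99 5421] [356.81553219  76.19295333] [[ 503.32663442 -311.42571037    8.        ]] 261.04236
[241 172  27  28 410] [254.44634146 185.7       ] [[ 570.59852108 -176.5885917     8.        ]] 315.40372
```

View pics/w1.png

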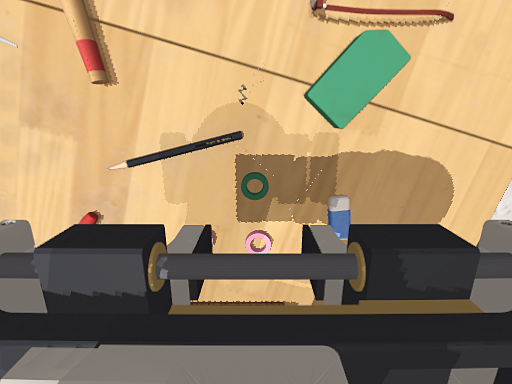

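The wrist view shows the green ring at (254,186) between the fingers, with a pink ring at (259,242) and the eraser at (340,215). The ring is at about (570.3,-176.6).

```bash
python3 -m handwheel '[0,0,0,0,0,0,0,0]'
python3 -c "
from h import *
togo((570.3,-176.6,30),-164.4)"
```

```text
t: 2.4
position: [569.8, -173.7, 150.3]
orientation: [-180.0, 0.0, -164.0]
wrist_force: [0.0, 0.6, 0.4]
finger_gap: 0.627
t 2.4 pos [ 569.8 -173.7  150.3] ori [-1.7998e+02  5.0000e-02 -1.6402e+02] F [0.03 0.58 0.36] gap 0.627
shift mm [  0.3  -3.  120.3] dist 120.4 turn 0.38066617874974895
```

```bash
python3 -m handwheel '[0,-0.001,0.025,0, 0,-0.0015,0.05,0, 0,-0.002,0.07,0, 0,-0.002,0.09,0, 0,-0.002,0.1,0]'
python3 -m handwheel '[0,0,0,0,0,0,0,0,0,0,0,0]'
python3 - <<'E'
from h import *
c=eyes.get_calibration('wrist'); p,d=eyes.camera('wrist'); cv2.imwrite('pics/w2.png',p[:,:,::-1])
togo((570.3,-176.6,3),-164.4)
for st,ce,m in blobs(p,(50,70,20),(90,255,255),40): print(st,ce,plane(c,[ce],8), d[int(ce[1]),int(ce[0])])
E
```

```text
t: 2.9
position: [570.0, -175.0, 49.3]
orientation: [180.0, 0.0, -164.0]
wrist_force: [-0.5, -0.1, 0.1]
finger_gap: 0.626
t: 3.2
position: [571.2, -176.1, 51.0]
orientation: [-180.0, 0.1, -164.0]
wrist_force: [0.7, -0.2, 1.0]
finger_gap: 0.628
t 3.25 pos [ 571.1 -176.1   50.9] ori [-1.7996e+02  1.2000e-01 -1.6406e+02] F [ 0.16 -0.17 -0.08] gap 0.63
shift mm [ 0.9 -0.2 47.9] dist 47.9 turn 0.34345746208808237
[  331     0   170   134 12448] [412.78398136  58.48015746] [[ 502.14767773 -310.40142224    8.        ]] 167.57307
[238 194  39  40 886] [257.19074492 214.21331828] [[ 570.86134598 -176.9236999     8.        ]] 223.03294
```

View pics/w2.png

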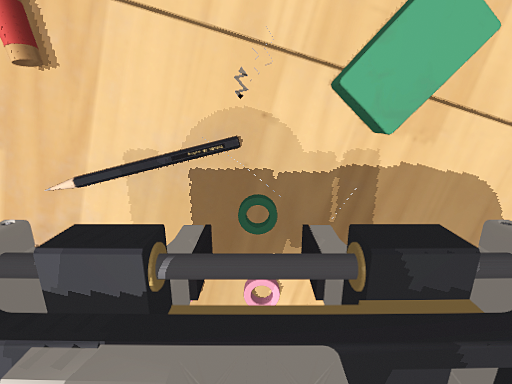

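The green ring is centred between the jaws at (257,214), so I descend and grip.

```bash
python3 -m handwheel '[0,-0.0005,0.015,0, 0,-0.0007,0.03,0, 0,-0.0007,0.04,0, 0,-0.0007,0.046,0, 0,-0.0007,0.047,0]'
python3 -m handwheel '[0,0,0,0,0,0,0,0,0,0,0,0]'
python3 -m handwheel '[0,0,0,0,0,0,0,0,0,0,0,0,0,0,0,0,0,0,0,0]' 0.02 8
python3 -m handwheel '[0,0,0,0,0,0,0,0,0,0,0,0]'
```

```text
t: 3.75
position: [570.2, -177.0, 2.2]
orientation: [180.0, -0.0, -164.1]
wrist_force: [-0.9, 0.0, 0.4]
finger_gap: 0.633
t: 4.05
position: [570.8, -177.0, 3.1]
orientation: [-180.0, 0.1, -164.1]
wrist_force: [0.1, 0.1, -0.4]
finger_gap: 0.63
t: 4.55
position: [570.4, -177.0, 2.6]
orientation: [-180.0, -0.0, -164.1]
wrist_force: [-0.4, 0.3, 1.3]
finger_gap: 0.33
t: 4.85
position: [570.5, -176.9, 2.6]
orientation: [-180.0, 0.0, -164.1]
wrist_force: [-0.3, -0.6, 1.1]
finger_gap: 0.324
```

```bash
python3 -m handwheel '[0,0,-0.015,0, 0,0,-0.04,0, 0,0,-0.08,0, 0,0,-0.12,0, 0,0,-0.16,0]'
python3 -c "
from h import *
togo((515,100,170),-164.4)"
```

```text
t: 5.35
position: [570.1, -176.9, 164.0]
orientation: [180.0, -0.0, -164.1]
wrist_force: [1.4, -0.4, 0.9]
finger_gap: 0.328
t 5.35 pos [ 570.1 -176.9  164. ] ori [ 1.7999e+02 -2.0000e-02 -1.6408e+02] F [ 1.35 -0.37  0.94] gap 0.328
shift mm [-23.  281.4  -6. ] dist 282.4 turn 0.3186598032858683
```

```bash
python3 -m handwheel '[-0.003,0.04,-0.005,0, -0.006,0.08,-0.01,0, -0.009,0.12,-0.02,0, -0.012,0.16,-0.03,0, -0.015,0.2,-0.03,0]'
python3 -m handwheel '[-0.003,0.04,0,0, -0.006,0.08,0,0, -0.009,0.12,0,0, -0.011,0.15,0,0, -0.011,0.158,0,0.3]'
python3 -m handwheel '[0,0,0,0,0,0,0,0,0,0,0,0,0,0,0,0,0,0,0,0]'
python3 - <<'E'
from h import *
c=eyes.get_calibration('wrist'); p,d=eyes.camera('wrist'); cv2.imwrite('pics/w3.png',p[:,:,::-1]);np.save('pics/w3d.npy',d); import pickle; pickle.dump(c,open('pics/w3c.pkl','wb'))
togo((497,175.5,170),-164.4)
p,d=eyes.camera('scene'); cv2.imwrite('pics/s3.png',p[:,:,::-1])
E
```

```text
t: 5.85
position: [530.2, 21.1, 194.1]
orientation: [-180.0, 0.2, -164.1]
wrist_force: [0.5, 0.4, -0.6]
finger_gap: 0.332
t: 6.35
position: [496.7, 177.0, 192.6]
orientation: [180.0, 0.0, -164.2]
wrist_force: [-0.2, -0.1, -0.9]
finger_gap: 0.329
t: 6.85
position: [497.4, 173.7, 192.6]
orientation: [-180.0, -0.0, -164.5]
wrist_force: [-0.7, -0.3, 0.2]
finger_gap: 0.328
t 6.9 pos [497.4 173.8 192.6] ori [-180.     -0.   -164.44] F [ 0.75 -0.61  0.26] gap 0.328
shift mm [-0.1  1.7 22.6] dist 22.6 turn -0.037328122284122855
```

View pics/w3.png

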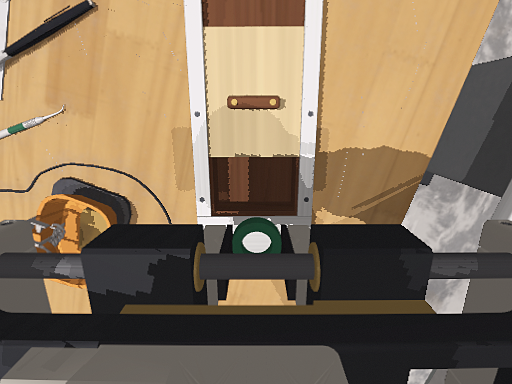

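View pics/s3.png

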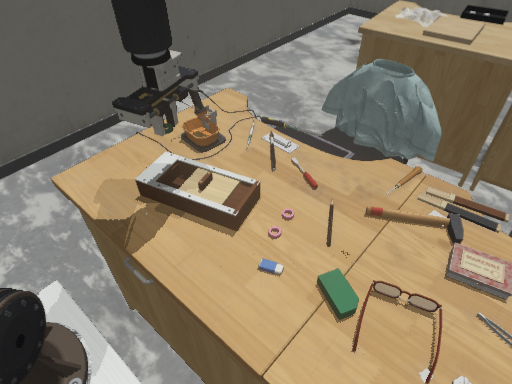

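The wrist view shows the ring held at (258,237), the hatch leading edge at row 156, the bar at (254,102), and the lip's inner edge at row 216. Next I refine the case frame.

```bash
python3 - <<'E'
from h import *
import pickle
c=pickle.load(open('pics/w3c.pkl','rb'))
im=cv2.imread('pics/w3.png'); cv2.imwrite('pics/w3z.png',cv2.resize(im[80:225,180:330],None,fx=4,fy=4,interpolation=cv2.INTER_NEAREST))
# white side strips: outer edges per row at z 57.5
h=cv2.cvtColor(im,cv2.COLOR_BGR2HSV); m=(h[...,1]<25)&(h[...,2]>175)
L=[];R=[]
for r in range(20,200,6):
    a=np.where(m[r,175:225])[0]; b=np.where(m[r,290:335])[0]
    if len(a)>5 and len(b)>5: L+=[(a.min()+175,r),(a.max()+175,r)]; R+=[(b.min()+290,r),(b.max()+290,r)]
lo=plane(c,L[0::2],57.5);li=plane(c,L[1::2],57.5);ri=plane(c,R[0::2],57.5);ro=plane(c,R[1::2],57.5)
for n,P in (('lo',lo),('li',li),('ri',ri),('ro',ro)):
    k=np.polyfit(P[:,1],P[:,0],1); print(n,'yaw',np.degrees(np.arctan(-k[0])).round(2),'x at y=100',np.polyval(k,100).round(1),'at y175',np.polyval(k,175).round(1))
O=np.array([518.1,100.4,0]);a=np.radians(15.6);ex=np.array([np.cos(a),np.sin(a),0]);u=np.array([-np.sin(a),np.cos(a),0])
for n,uv,z in (('lead',(255,156),52),('trail',(255,26.5),52),('lip',(255,216),57.5),('barfront',(254,109),76),('barback',(254,95),76)):
    P=plane(c,[uv],z)[0]; print(n,P.round(1),'case y',((P-O)@u).round(1),'x',((P-O)@ex).round(1))
E
```

```text
lo yaw 15.85 x at y=100 586.9 at y175 565.6
li yaw 15.66 x at y=100 571.8 at y175 550.8
ri yaw 15.97 x at y=100 470.6 at y175 449.1
ro yaw 15.48 x at y=100 455.5 at y175 434.7
lead [507.1 144.3  52. ] case y 45.2 x 1.2
trail [540.3  25.1  52. ] case y -78.5 x 1.1
lip [489.4 207.9  57.5] case y 111.3 x 1.3
barfront [520.7  98.5  76. ] case y -2.5 x 2.0
barback [524.1  86.5  76. ] case y -15.0 x 2.0
```

View pics/w3z.png

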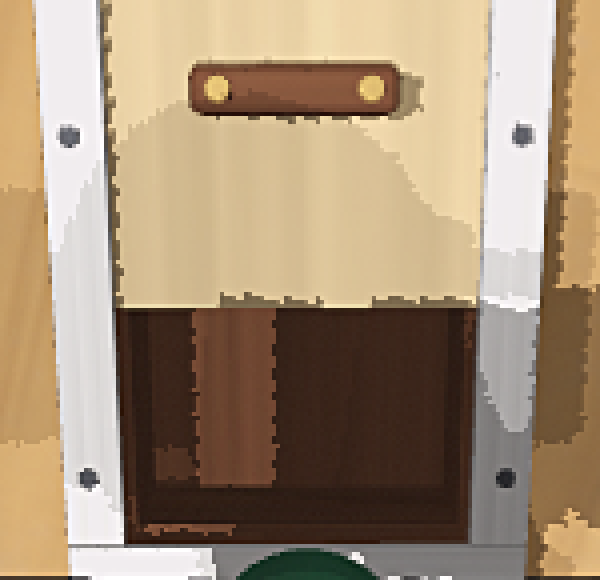

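```bash
python3 -c "
from h import *
togo((499.3,175.5,11),-164.3)"
```

```text
t 6.95 pos [497.3 174.  192.6] ori [ 180.      0.   -164.43] F [ 0.14 -0.26 -0.04] gap 0.334
shift mm [ -2.3   0.9 181.6] dist 181.6 turn -0.12812550975954196
```

```bash
python3 -m handwheel '[-0.001,0,0.03,0, -0.002,0.001,0.06,0, -0.0023,0.001,0.09,0, -0.0023,0.001,0.105,0, -0.0023,0.001,0.11,0]'
python3 -m handwheel '[0,0,0,0,0,0,0,0]'
python3 - <<'E'
from h import *
c=eyes.get_calibration('wrist'); p,d=eyes.camera('wrist'); cv2.imwrite('pics/w4.png',p[:,:,::-1])
togo((499.3,175.5,11),-164.3)
p,d=eyes.camera('scene'); cv2.imwrite('pics/s4.png',cv2.resize(p[100:250,100:300,::-1],None,fx=4,fy=4))
E
```

```text
t: 7.45
position: [498.3, 175.2, 80.7]
orientation: [-179.9, -0.2, -164.4]
wrist_force: [-0.4, -0.7, -0.1]
finger_gap: 0.331
t: 7.65
position: [499.8, 176.4, 83.5]
orientation: [180.0, 0.1, -164.4]
wrist_force: [-0.0, 0.4, 0.5]
finger_gap: 0.329
t 7.7 pos [499.9 176.5  83.7] ori [ 1.7997e+02  1.0000e-01 -1.6437e+02] F [0.47 0.55 0.38] gap 0.324
shift mm [ 0.8 -0.8 72.7] dist 72.7 turn -0.0690179858458464
```

View pics/w4.png

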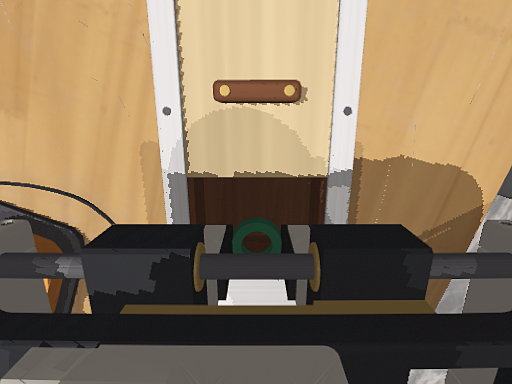

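View pics/s4.png

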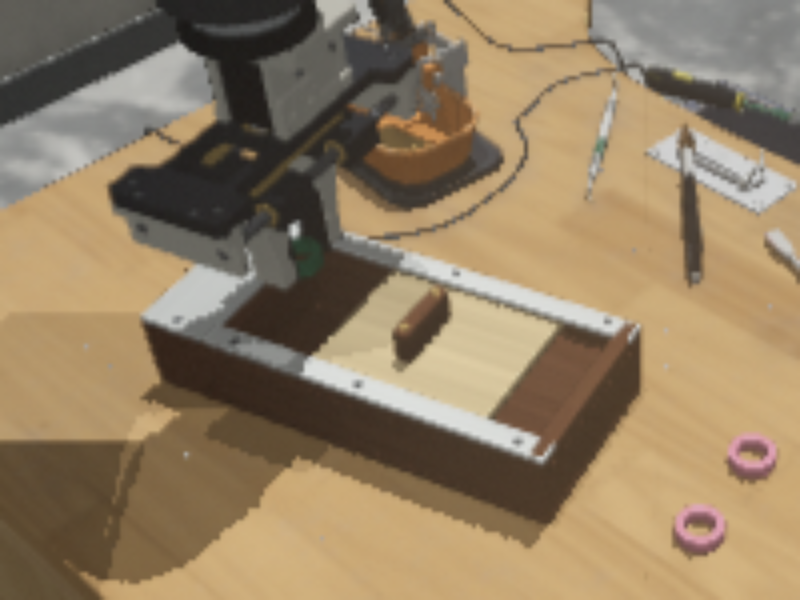

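Ring held at (303,258) in the crop, over the open part of the compartment. The soldering iron stand is near the gripper body, so I check its clearance.

```bash
python3 - <<'E'
from h import *
p0=cv2.imread('pics/scene0.png'); d=np.load('pics/scene0.npy'); c=eyes.get_calibration('scene')
R=c['R'];t=c['t']; v,u=np.mgrid[60:160,160:245]; n=und(c,np.c_[u.ravel(),v.ravel()]); z=d[60:160,160:245].ravel()
X=(np.c_[n,np.ones(len(n))]*z[:,None]-t)@R
k=(X[:,2]>10)&(X[:,2]<400)&(z>0)
X=X[k]; O=np.array([520,100.4,0]);a=np.radians(15.6);ex=np.array([np.cos(a),np.sin(a),0]);uu=np.array([-np.sin(a),np.cos(a),0])
cx=(X-O)@ex; cy=(X-O)@uu
s=cx>70
print(np.percentile(cx[s],[0,1,5,50]),np.percentile(cy[s],[0,5,50,100]))
for zl,zh in((10,40),(40,75),(75,120),(120,250)):
    q=s&(X[:,2]>zl)&(X[:,2]<zh)
    if q.any(): print(zl,zh,q.sum(),'cx',cx[q].min().round(),cx[q].max().round(),'cy',cy[q].min().round(),cy[q].max().round())
q=s&(X[:,2]>70)&(cy<135); print(q.sum(), cx[q].min() if q.any() else None)
E
```

```text
[168.05292132 172.43936992 179.82815884 234.82067519] [ 90.44828464 104.35948569 153.9047748  236.42032068]
10 40 587 cx 171.0 414.0 cy 92.0 213.0
40 75 234 cx 168.0 337.0 cy 90.0 214.0
75 120 305 cx 213.0 306.0 cy 109.0 224.0
120 250 296 cx 221.0 273.0 cy 146.0 236.0
101 212.62396190531027
```

Nearest stand point is at 168 mm against a body half-width of 97 mm, so it is clear. Lowering.

```bash
python3 -m handwheel '[0.0005,0,0.02,0, 0.0008,-0.0005,0.04,0, 0.0008,-0.0008,0.055,0, 0.0008,-0.0008,0.066,0, 0.0008,-0.0008,0.07,0]'
python3 -m handwheel '[0,0,0,0,0,0,0,0,0,0,0,0]'
```

```text
t: 8.25
position: [498.5, 175.0, 12.2]
orientation: [-180.0, -0.0, -164.4]
wrist_force: [0.3, -0.6, 0.5]
finger_gap: 0.327
t: 8.55
position: [499.1, 175.4, 13.3]
orientation: [180.0, 0.1, -164.4]
wrist_force: [0.4, 0.1, -0.2]
finger_gap: 0.328
```

```bash
python3 -m handwheel '[0,0,0.001,0,0,0,0.002,0,0,0,0.003,0,0,0,0.003,0]'
python3 -m handwheel '[0,0,0,0,0,0,0,0,0,0,0,0,0,0,0,0]' 0.040
python3 -m handwheel '[0,0,-0.01,0,0,0,-0.03,0,0,0,-0.06,0,0,0,-0.1,0,0,0,-0.14,0]'
python3 -m handwheel '[0,0,0,0,0,0,0,0,0,0,0,0]'
python3 - <<'E'
from h import *
p,d=eyes.camera('wrist'); cv2.imwrite('pics/w5.png',p[:,:,::-1])
p,d=eyes.camera('scene'); cv2.imwrite('pics/s5.png',cv2.resize(p[100:250,100:300,::-1],None,fx=4,fy=4))
E
```

```text
t: 8.95
position: [498.5, 175.0, 9.4]
orientation: [-180.0, -0.0, -164.4]
wrist_force: [0.5, 0.0, -0.4]
finger_gap: 0.328
t: 9.35
position: [498.6, 175.0, 9.6]
orientation: [180.0, 0.0, -164.4]
wrist_force: [0.7, 0.3, -0.5]
finger_gap: 0.456
t: 9.85
position: [498.2, 174.7, 151.6]
orientation: [-180.0, -0.0, -164.4]
wrist_force: [0.6, 0.9, -0.4]
finger_gap: 0.457
t: 10.15
position: [498.0, 174.7, 149.1]
orientation: [-180.0, -0.1, -164.4]
wrist_force: [0.1, 0.4, -1.0]
finger_gap: 0.458
```

View pics/w5.png

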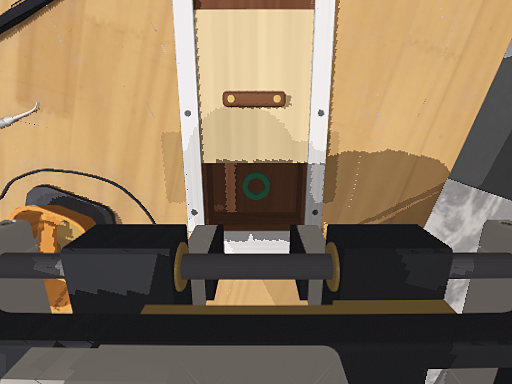

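View pics/s5.png

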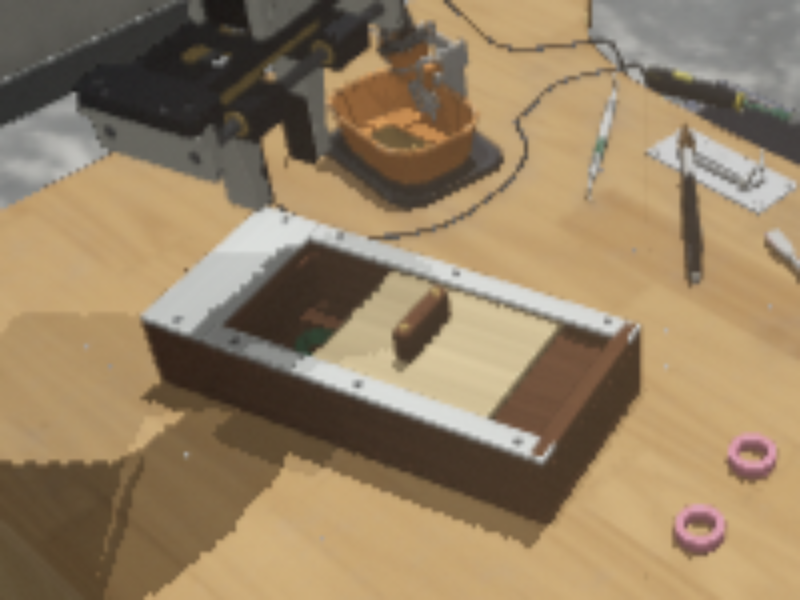

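The ring lies flat in the compartment, seen at (256,186) in the wrist view. Next I close the fingers and go behind the bar.

```bash
python3 -c "
from h import *
togo((531,62.9,130),-164.3)"
```

```text
t 10.25 pos [497.9 174.6 148.5] ori [-1.7996e+02 -1.2000e-01 -1.6438e+02] F [-0.28 -0.45 -0.27] gap 0.458
shift mm [  -1.8 -116.5   18.5] dist 117.9 turn -0.08490005162985881
```

```bash
python3 -m handwheel '[0,-0.03,0,0, -0.001,-0.06,0,0, -0.0015,-0.09,0.005,0, -0.0018,-0.11,0.012,0, -0.0018,-0.1165,0.018,0]' 0 10
python3 -m handwheel '[0,0,0,0,0,0,0,0,0,0,0,0]'
python3 - <<'E'
from h import *
p,d=eyes.camera('wrist'); cv2.imwrite('pics/w6.png',p[:,:,::-1])
p,d=eyes.camera('scene'); cv2.imwrite('pics/s6.png',cv2.resize(p[100:250,100:300,::-1],None,fx=4,fy=4))
togo((531,62.9,58),-164.3)
E
```

```text
t: 10.75
position: [531.3, 61.5, 130.1]
orientation: [-180.0, -0.1, -164.5]
wrist_force: [-0.3, 0.2, -0.4]
finger_gap: 0.062
t: 11.05
position: [531.7, 64.1, 131.7]
orientation: [-180.0, 0.0, -164.3]
wrist_force: [0.1, -0.0, 0.1]
finger_gap: 0.009
t 11.15 pos [531.8  64.2 131.9] ori [ 1.7999e+02  3.0000e-02 -1.6432e+02] F [-0.27 -0.04 -0.13] gap 0.007
shift mm [ 1.1 -1.  73.9] dist 73.9 turn -0.015124769524391013
```

View pics/s6.png

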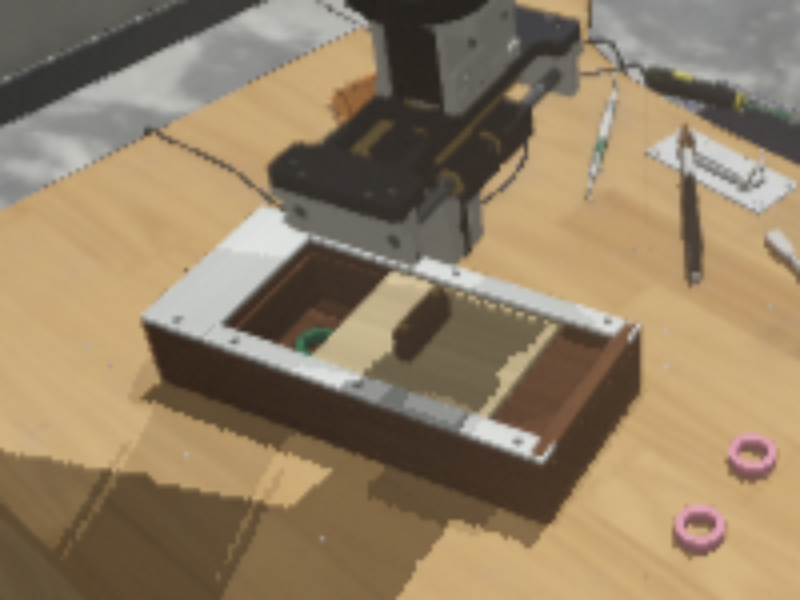

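View pics/w6.png

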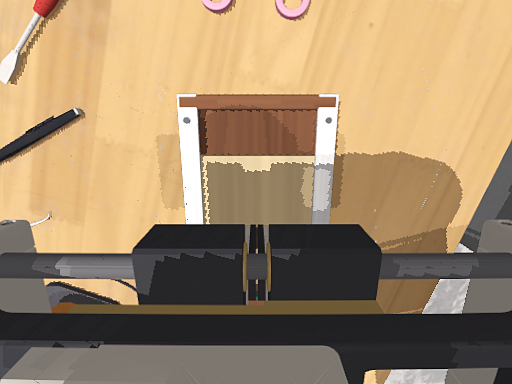

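Ring still in place at (318,338) in the crop. The fingers are closed about 14 mm behind the bar's back face, so I descend.

```bash
python3 -m handwheel '[0.0005,0,0.02,0, 0.001,0,0.04,0, 0.001,-0.001,0.058,0, 0.001,-0.001,0.068,0, 0.001,-0.001,0.073,0]'
python3 -m handwheel '[0,0,0,0,0,0,0,0,0,0,0,0,0,0,0,0]'
python3 - <<'E'
from h import *
p,d=eyes.camera('scene'); cv2.imwrite('pics/s7.png',cv2.resize(p[100:250,100:300,::-1],None,fx=4,fy=4))
togo((531,62.9,58),-164.3)
E
```

```text
t: 11.65
position: [530.7, 62.4, 57.9]
orientation: [-180.0, -0.1, -164.3]
wrist_force: [0.0, 0.9, 0.8]
finger_gap: 0.004
t: 12.05
position: [531.4, 62.3, 59.2]
orientation: [180.0, 0.1, -164.4]
wrist_force: [-0.6, 1.1, 0.2]
finger_gap: 0.006
t 12.1 pos [531.3  62.3  59.1] ori [ 1.7999e+02  6.0000e-02 -1.6438e+02] F [-0.46 -0.12 -0.12] gap 0.005
shift mm [0.1 0.7 1.1] dist 1.3 turn -0.07834257277755796
```

View pics/s7.png

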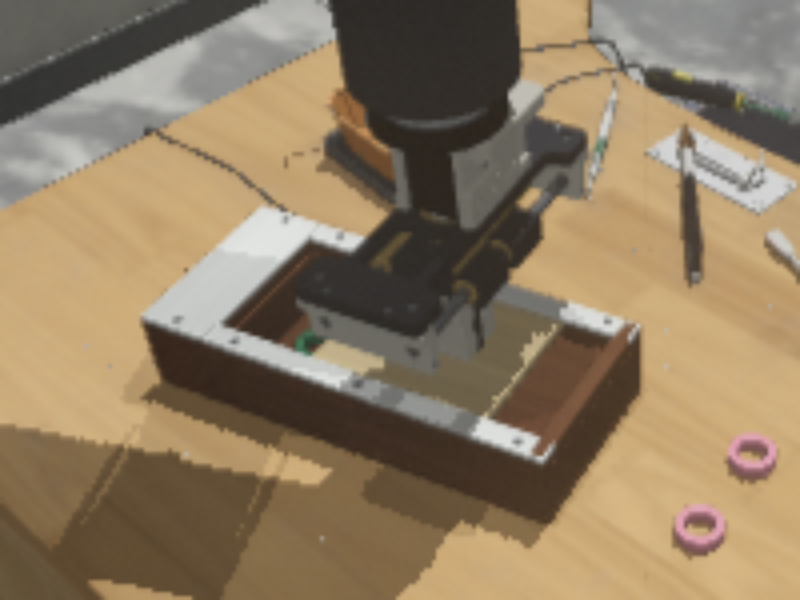

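```bash
python3 -m handwheel '[0,0.005,0,0, 0,0.01,0,0, 0,0.014,0,0, 0,0.018,0,0, 0,0.022,0,0]'
python3 -m handwheel '[0,0.005,0,0, 0,0.01,0,0, 0,0.015,0,0, 0,0.02,0,0, 0,0.025,0,0]'
python3 - <<'E'
from h import *
p,d=eyes.camera('scene'); cv2.imwrite('pics/s8.png',cv2.resize(p[100:250,100:300,::-1],None,fx=4,fy=4))
togo((531,62.9,58),-164.3)
E
```

```text
t: 12.6
position: [525.0, 83.6, 58.7]
orientation: [-180.0, -0.0, -164.4]
wrist_force: [1.0, -2.6, 0.4]
finger_gap: 0.005
t: 13.1
position: [518.3, 107.8, 58.6]
orientation: [-180.0, 0.0, -164.4]
wrist_force: [0.8, -2.3, 1.3]
finger_gap: 0.007
t 13.15 pos [518.2 108.4  58.6] ori [ 1.7998e+02  2.0000e-02 -1.6437e+02] F [-0.79  1.5   0.42] gap 0.009
shift mm [ -0.  -47.2   0.6] dist 47.3 turn -0.06840307340823415
```

View pics/s8.png

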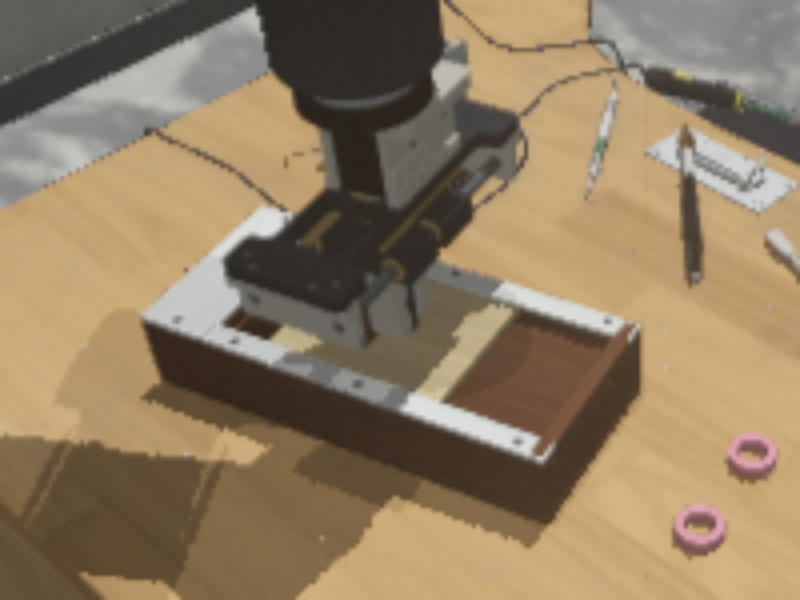

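The hatch is sliding, with its trailing edge now between (517,312) and (425,402) in the crop. Continuing, then slowly.

```bash
python3 -c "
from h import *
c=eyes.get_calibration('scene')
H=plane(c,np.array([(517,312),(425,402)])/4+[100,100],52); O=np.array([520,100.9,0]);a=np.radians(15.7);u=np.array([-np.sin(a),np.cos(a),0])
print(((H-O)@u)+125)"
python3 -m handwheel '[0,0.005,0,0, 0,0.01,0,0, 0,0.015,0,0, 0,0.02,0,0, 0,0.024,0,0]'
python3 -m handwheel '[0,0.001,0,0, 0,0.002,0,0, 0,0.003,0,0, 0,0.004,0,0,0,0.005,0,0]'
```

```text
[73.95410828 84.02321037]
t: 13.65
position: [511.7, 130.9, 58.5]
orientation: [-180.0, -0.0, -164.4]
wrist_force: [0.6, -1.5, 1.4]
finger_gap: 0.004
t: 14.15
position: [510.5, 135.2, 58.5]
orientation: [-180.0, -0.0, -164.4]
wrist_force: [-0.5, -1.7, 0.4]
finger_gap: 0.007
```

```bash
python3 -m handwheel '[0,0.0003,0,0, 0,0.0006,0,0, 0,0.001,0,0]' | grep -v ori
python3 -m handwheel '[0,0.0003,0,0, 0,0.0006,0,0, 0,0.001,0,0]'| grep -v ori
python3 -m handwheel '[0,0.0003,0,0, 0,0.0006,0,0, 0,0.001,0,0]'| grep -v ori
```

```text
t: 14.45
position: [510.3, 136.3, 58.5]
wrist_force: [0.9, -1.9, 1.0]
finger_gap: 0.002
t: 14.75
position: [510.0, 137.3, 58.5]
wrist_force: [-0.2, -2.0, 0.3]
finger_gap: 0.006
t: 15.05
position: [509.7, 138.2, 58.5]
wrist_force: [0.6, -1.8, 0.2]
finger_gap: 0.006
```

```bash
python3 -m handwheel '[0,0.0003,0,0, 0,0.0006,0,0, 0,0.001,0,0]' | grep -v ori
```

```text
t: 15.35
position: [509.5, 139.2, 58.5]
wrist_force: [0.6, -0.9, -0.8]
finger_gap: 0.006
```

```bash
python3 -m handwheel '[0,0.0003,0,0, 0,0.0006,0,0, 0,0.001,0,0]' | grep -v ori
```

```text
t: 15.65
position: [509.2, 140.1, 58.5]
wrist_force: [0.6, -1.1, -0.1]
finger_gap: 0.004
```

```bash
python3 -m handwheel '[0,0.0003,0,0, 0,0.0006,0,0, 0,0.001,0,0]' | grep -v ori
```

```text
t: 15.95
position: [508.9, 141.1, 58.5]
wrist_force: [-0.3, -1.0, 0.0]
finger_gap: 0.005
```

```bash
python3 -m handwheel '[0,0.0003,0,0, 0,0.0006,0,0, 0,0.001,0,0]' | grep -v ori
```

```text
t: 16.25
position: [508.7, 142.1, 58.6]
wrist_force: [0.2, -1.0, -0.4]
finger_gap: 0.005
```

```bash
python3 -m handwheel '[0,0.0003,0,0, 0,0.0006,0,0, 0,0.001,0,0]' | grep -v ori
```

```text
t: 16.55
position: [508.4, 143.1, 58.6]
wrist_force: [-0.3, -0.8, -1.0]
finger_gap: 0.003
```

```bash
python3 -m handwheel '[0,0.0003,0,0, 0,0.0006,0,0, 0,0.001,0,0]' | grep -v ori
```

```text
t: 16.85
position: [508.1, 144.0, 58.5]
wrist_force: [-0.2, -0.5, -0.3]
finger_gap: 0.006
```

```bash
python3 -m handwheel '[0,0.0003,0,0, 0,0.0006,0,0, 0,0.001,0,0]' | grep -v ori
```

```text
t: 17.15
position: [507.8, 145.0, 58.6]
wrist_force: [-0.3, -2.0, 0.3]
finger_gap: 0.007
```

```bash
python3 -m handwheel '[0,0.0003,0,0, 0,0.0006,0,0, 0,0.001,0,0]' | grep -v ori
```

```text
t: 17.45
position: [507.6, 145.9, 58.6]
wrist_force: [0.7, -1.4, -1.9]
finger_gap: 0.005
```

```bash
python3 -m handwheel '[0,0.0003,0,0, 0,0.0006,0,0, 0,0.001,0,0]' | grep -v ori
```

```text
t: 17.75
position: [507.3, 146.9, 58.6]
wrist_force: [0.1, -1.8, -1.3]
finger_gap: 0.006
```

```bash
python3 -m handwheel '[0,0.0003,0,0, 0,0.0006,0,0, 0,0.001,0,0]' | grep -v ori
```

```text
t: 18.05
position: [507.0, 147.8, 58.5]
wrist_force: [0.0, -0.8, -1.2]
finger_gap: 0.006
```

```bash
python3 -m handwheel '[0,0.0003,0,0, 0,0.0006,0,0, 0,0.001,0,0]' | grep -v ori
```

```text
t: 18.35
position: [506.9, 148.1, 58.7]
wrist_force: [3.8, -7.3, -0.0]
finger_gap: 0.006
```

```bash
python3 -m handwheel '[0,0.0003,0,0, 0,0.0006,0,0, 0,0.001,0,0]' | grep -v ori
```

```text
t: 18.65
position: [506.8, 148.2, 58.8]
wrist_force: [5.4, -12.0, 1.8]
finger_gap: 0.007
```

Contact: about 13 N along the track. I ease back slightly and hold.

```bash
python3 -m handwheel '[0,-0.0002,0,0, 0,-0.0003,0,0]' | grep -v ori; python3 -m handwheel '[0,0,0,0,0,0,0,0,0,0,0,0]' | grep -v ori
```

```text
t: 18.85
position: [506.9, 148.1, 58.8]
wrist_force: [3.9, -8.8, 1.2]
finger_gap: 0.005
t: 19.15
position: [506.9, 148.1, 58.8]
wrist_force: [5.0, -9.5, -1.0]
finger_gap: 0.007
```

```bash
python3 -m handwheel '[0,0,0,0,0,0,0,0,0,0,0,0,0,0,0,0,0,0,0,0]' | grep -v ori; python3 -m handwheel '[0,0,0,0,0,0,0,0,0,0,0,0,0,0,0,0,0,0,0,0]' | grep -v ori
python3 -m handwheel '[0,0,0,0,0,0,0,0,0,0,0,0,0,0,0,0]' | grep -v ori
```

```text
t: 19.65
position: [506.9, 148.1, 58.8]
wrist_force: [4.4, -9.5, 0.7]
finger_gap: 0.008
t: 20.15
position: [506.9, 148.1, 58.8]
wrist_force: [5.3, -9.1, 0.1]
finger_gap: 0.006
t: 20.55
position: [506.9, 148.1, 58.8]
wrist_force: [4.2, -9.6, 0.7]
finger_gap: 0.002
```

About 10.3 N held for 1.7 s. Now backing away slowly, then up.

```bash
python3 -m handwheel '[0,-0.0005,0,0, 0,-0.001,0,0,0,-0.0015,0,0,0,-0.002,0,0,0,-0.003,0,0]' | grep -v ori; python3 -m handwheel '[0,-0.003,0,0, 0,-0.006,0,0,0,-0.009,0,0,0,-0.012,0,0,0,-0.015,0,0]' | grep -v ori
python3 -m handwheel '[0,0,-0.02,0, 0,0,-0.05,0, 0,0,-0.09,0, 0,0,-0.13,0, 0,0.04,-0.15,0]' | grep -v ori
python3 -m handwheel '[0,0.04,0,0, 0,0.08,-0.02,0, 0,0.1,-0.03,0, 0,0.1,-0.03,0,0,0.1,-0.03,0]' | grep -v ori
python3 - <<'E'
from h import *
c=eyes.get_calibration('wrist');p,d=eyes.camera('wrist'); cv2.imwrite('pics/w9.png',p[:,:,::-1])
import pickle; pickle.dump(c,open('pics/w9c.pkl','wb'))
p,d=eyes.camera('scene'); cv2.imwrite('pics/s9f.png',p[:,:,::-1]); cv2.imwrite('pics/s9.png',cv2.resize(p[100:250,100:300,::-1],None,fx=4,fy=4))
togo((531,62.9,58),-164.3)
E
```

```text
t: 21.05
position: [507.6, 147.1, 58.7]
wrist_force: [0.9, 0.3, 0.3]
finger_gap: 0.005
t: 21.55
position: [511.5, 131.9, 58.6]
wrist_force: [-0.3, 0.2, -0.5]
finger_gap: 0.0
t: 22.05
position: [502.3, 169.0, 212.4]
wrist_force: [1.3, 1.3, -0.5]
finger_gap: 0.005
t: 22.55
position: [473.4, 267.0, 238.3]
wrist_force: [0.2, -1.0, -0.9]
finger_gap: 0.003
t 22.65 pos [473.5 266.  237.9] ori [-1.7997e+02 -6.0000e-02 -1.6441e+02] F [-0.03 -1.12 -0.52] gap 0.007
shift mm [  -0.8 -211.1  179.9] dist 277.4 turn -0.11157495095554282
```

View pics/s9.png

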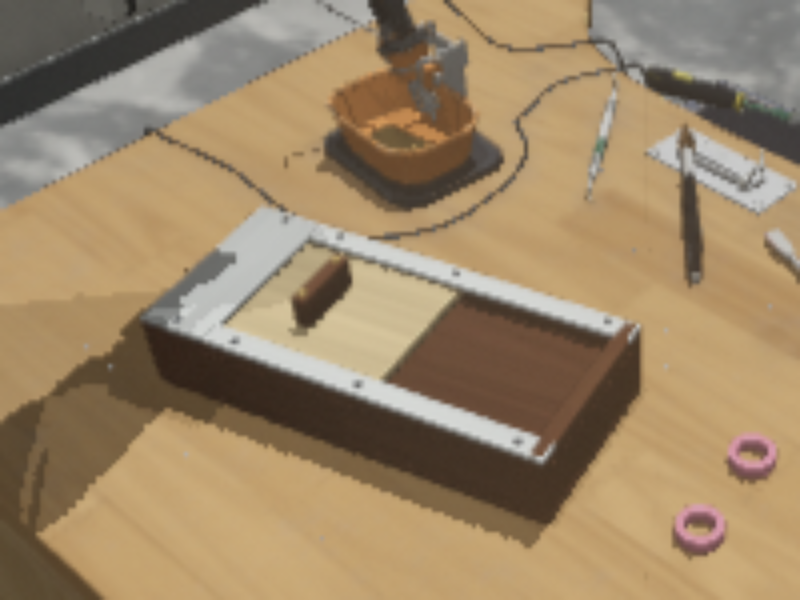

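View pics/w9.png

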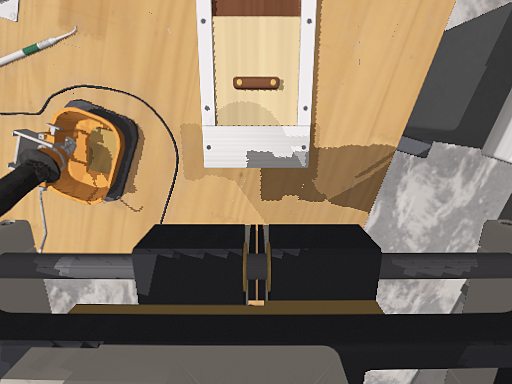

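View pics/s9f.png

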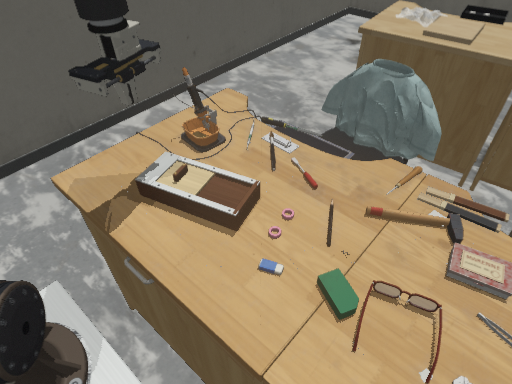

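```bash
python3 - <<'E'
from h import *
import pickle
c=pickle.load(open('pics/w9c.pkl','rb'))
im=cv2.imread('pics/w9.png'); g=im[:,256].astype(int); print([ (r,*g[r]) for r in range(10,22)]); print([(r,*g[r]) for r in range(74,94)]); print([(r,*g[r]) for r in range(122,130)],[(r,*g[r]) for r in range(162,172)])
P=plane(c,[(256,16),(256,126)],52)[0]; L=plane(c,[(256,125.5),(256,167)],57.5); a=np.radians(15.7);u=np.array([-np.sin(a),np.cos(a),0])
print('trail to lip inner',(L[0]-P)@u,'lead depth',125-(L[0]-P)@u,'lip width',(L[1]-L[0])@u)
B=plane(c,[(256,76),(256,89)],76); print('bar back->lip',(L[0]-B[0])@u,'front',(L[0]-B[1])@u)
E
```

```text
[(10, np.int64(55), np.int64(77), np.int64(122)), (11, np.int64(55), np.int64(78), np.int64(122)), (12, np.int64(54), np.int64(78), np.int64(121)), (13, np.int64(54), np.int64(77), np.int64(121)), (14, np.int64(51), np.int64(74), np.int64(118)), (15, np.int64(40), np.int64(61), np.int64(108)), (16, np.int64(126), np.int64(160), np.int64(185)), (17, np.int64(163), np.int64(205), np.int64(229)), (18, np.int64(164), np.int64(208), np.int64(233)), (19, np.int64(162), np.int64(206), np.int64(230)), (20, np.int64(162), np.int64(206), np.int64(229)), (21, np.int64(162), np.int64(206), np.int64(228))]
[(74, np.int64(167), np.int64(210), np.int64(234)), (75, np.int64(174), np.int64(218), np.int64(241)), (76, np.int64(130), np.int64(172), np.int64(196)), (77, np.int64(46), np.int64(66), np.int64(103)), (78, np.int64(47), np.int64(68), np.int64(110)), (79, np.int64(60), np.int64(86), np.int64(132)), (80, np.int64(65), np.int64(91), np.int64(140)), (81, np.int64(63), np.int64(89), np.int64(138)), (82, np.int64(63), np.int64(88), np.int64(136)), (83, np.int64(62), np.int64(88), np.int64(135)), (8
[... 877 characters left out ...]
, np.int64(228), np.int64(231))] [(162, np.int64(127), np.int64(129), np.int64(131)), (163, np.int64(126), np.int64(127), np.int64(130)), (164, np.int64(122), np.int64(123), np.int64(126)), (165, np.int64(121), np.int64(121), np.int64(123)), (166, np.int64(126), np.int64(124), np.int64(124)), (167, np.int64(115), np.int64(120), np.int64(128)), (168, np.int64(96), np.int64(155), np.int64(201)), (169, np.int64(98), np.int64(152), np.int64(194)), (170, np.int64(99), np.int64(151), np.int64(192)), (171, np.int64(97), np.int64(149), np.int64(190))]
trail to lip inner 116.23954358387677 lead depth 8.760456416123233 lip width 49.46407273247449
bar back->lip 52.13968872848959 front 39.05942698922651
```

The hatch leading edge measures about 9–11 mm under the lip, which is within the buffer's range. The bystanders look unmoved, so I'm handing in.

```bash
python3 -c "
from rig import close_job
print(close_job())"
```

```text
the job is handed in; nothing more can be done
None
```

I laid the green wax ring flat in the compartment and slid the hatch home by pushing its bar with closed fingers. I handed the job in at about 22.7 s of the 72 s allowed; no verdict came back.

- **Pressing:** the wrist force peaked at about 13 N along the track. I eased it to about 10 N and held it there for about 1.7 s. These are wrist readings, so the true force on the stop differs by the hatch's 1–3 N of friction.
- **Hatch seated:** after letting go, its leading edge is about 9 mm under the end lip by the picture, and about 11 mm by the arm's travel. Both fit a buffer face 5–23 mm in. The two figures disagree by about 2 mm, which is within calibration accuracy. The force rose sharply and stayed steady during the hold, as if against the buffer.
- **Not checked:** I could not see the nub contact. The ring was under the hatch at the end, so I last saw it at rest in the compartment just before the push.
- **Bystanders:** the wax block, eraser and chisel look unmoved in the last picture. I compared them by eye and did not measure them.

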